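# Snapped kiln post into the tip-tray scrap bin

### The arm

A 6-joint arm with a two-finger parallel gripper is mounted at the origin on the work surface. World frame = base frame: x ahead of the robot, y to its left, z up, the work surface at z = 0. Lengths are in m, angles in degrees, forces in N, time in s.
With the tool pointing down it reaches from about 0.35 to 0.775 m from the base axis. Payload 5.5 kg.
Tool frame: the origin (TCP) lies midway between the tips of the shut fingers; the grasp point (between the pads) lies 19 mm behind it; z points along the fingers, y is the line along which they close (so a half turn about z gives the same grasp; the last joint's range is limited). The gripper opens to 85 mm and grips with 20 to 120 N. Pads are 22 mm wide; open, the fingers measure 114 mm over their backs; the gripper's body (76 mm by 85 mm) begins 54 mm behind the grasp point. The pads swing forward as they close: fully open they stand 13 mm farther back than shut.
Start: joints at [67.46, 17.945, 2.641, 74.691, 0, 82.002], TCP at [0.144, 0.557, 0.231] pointing down, gripper open.
Joint ranges: [-158.12, 158.12], [-49.38, 96.58], [-58.88, 72.47], [-126.05, 133.96], [-84.25, 85.87], [-180, 180]. Speed limits (degrees/s): [147.25, 147.25, 180, 180, 180, 180].

### API

Orientations are given as a 3x3 rotation matrix whose columns are the frame's x, y, z axes.
In Python, from rig import bot, eyes gives the robot as it stands. Calls block until the motion is done:
- bot.goto(position, orientation): joint-space move of the TCP to a pose.
- bot.servo_line(position, frame=None, speed=0.15, until_force=None): straight line of the TCP; frame=None keeps the orientation; speed is the mean speed in m/s. With until_force (N) it stops when the force on the tool has changed by that much, and returns True; else False.
- bot.move_joints(angles): joint-space move.
- bot.command_gripper(opening, effort=None): finger opening in m; effort is the grip in N (None keeps the last); returns when the fingers have stopped.
- bot.wait(seconds).
- bot.ik(position, orientation): joint angles nearest the present ones, or None.
- eyes.snapshot(name): name is "scene" or "side" or "wrist"; returns a dict with "frame" (384x512x3 uint8, blue, green, red), "fx", "fy", "cx", "cy" (pixels), "dist" ([k1, k2, p1, p2, k3] as OpenCV has them; the pictures are not rectified), "rvec" (rotation vector, rad) and "tvec" (3), from world to camera coordinates, as OpenCV has them; the wrist camera has in their place "mount" (4x4, takes a point from camera to tool coordinates, whose origin is the TCP and whose axes are the flange's). Camera axes: x right, y down, z forward; pixel columns grow to the right and rows downward; lengths in m; the calibration is good to about 2 mm. A picture is of the moment at which its call begins: read the wrist's pose just before it. There is no depth.
A pose or a line that the arm cannot do raises bot.PlanningError and nothing moves.
- bot.hand_in(): hands the job in; it is judged then, once.
Readings, each from a call of its own:
- bot.current_time(): time.
- bot.current_q(): joint angles.
- bot.current_dq(): joint speeds.
- bot.current_tau(): joint torques, N m.
- bot.current_ee_pos(): TCP position.
- bot.current_ee_rot(): TCP orientation.
- bot.current_wrist_force(): force on the tool from outside, world axes, zero at the start.
- bot.current_torque(): the same for the moment, N m.
- bot.current_finger_gap(): finger opening in m.
- bot.current_grip_force(): force on a finger pad.
Only numpy, scipy, OpenCV 4.12 (cv2) and the standard library are available. Lean on these libraries where they do the work, as an engineer would, in place of code of your own. Each camera call takes 0.05 s, during which the arm holds its last target. There are 200 camera calls.

### The job

Throw away the snapped kiln post: lay it down lengthwise on the tip tray of the scrap bin (don't drop it), far enough in under the clear hood that, once you let go, its own weight tips the tray and it slides down into the bin. The tray must be left swung back level, and everything else on the table left where it stands.

Things in the scene. Friction and masses are not known exactly. Their poses are not given: they have to be found in the camera images.
- snapped_post: The piece to scrap: a cream kiln post lying on the table, 40 x 40 x 130 mm, 0.32 to 0.46 kg. Origin: middle of its underside, about below its centre of mass. x runs along it, from the square sawn end with a dark core hole (-65 mm) to the jagged broken end (+65 mm, jag from +40 mm), z up. x points to the robot's left, 54 to 78 degrees from straight ahead. Either end may lead into the bin.
- scrap_bin: Scrap bin, fixed, its mouth to the robot's right: grey steel box with a clear hood. Origin: on the table under the tray's axle, mid-width; x points in, ahead and to the left. Walls of box and hood: x 0 to 250 mm, y -95 to +95 mm; steel to z = 200 mm (front wall only to 165), clear sides and back above, open in front. Floor z = 14 mm, top 350.
- hood_edge (a point): Middle of the front edge of the hood's clear roof, on its underside: 345 mm above the table (roof 4 mm thick), straight above the tray's axle; the roof runs inward from here. It bars a tool pointing straight down; one leaning 35 to 45 degrees back out of the mouth gets in. Held across its width, the post keeps its angle to the tool, so grip it with that lean already taken.
- tray_axle (a point): Point on the tray's floor above the axle, mid-width, 190 mm above the table; turns with the tray, at rest its axes are the bin's. The tray: steel sheet from x = -30 to +100 mm, 144 mm wide between side lips 18 mm high, open at both ends; below its front hangs a counterweight bar 24 mm thick, at x = -42 mm, 26 mm under the floor.
- tip_tray (a joint): Tilt of the tray, rad: 0 = level, held at a stop by its counterweight (0.11 N m); grows as the inner end drops, to 0.9 at the other stop. The released post tips it when its middle lies more than about 35 mm inward of the axle (45 to 60 mm is sure); it then slides off in about a second and the tray swings back to 0.
- long_post: Bystander: a sound kiln post lying down, 40 x 40 x 180 mm, both ends square. Origin: middle of its underside, x along it.
- sole_slab: Bystander: a fired red-clay slab with round ends, like a shoe sole, 170 x 62 x 28 mm. Origin: middle of its underside, x along it.
- post_a: Bystander: a sound kiln post standing upright, 40 x 40 mm, 150 mm tall. Origin: middle of its foot.
- post_b: Bystander: its twin, standing beside it. Origin: middle of its foot.
- bowl: Bystander: a red-clay bowl standing mouth-down, 140 mm across, 62 mm high. Origin: on the table under its centre.
- rasp: Bystander: a steel rasp with a wooden handle lying flat, 235 mm long, 30 mm thick. Origin: on the table under its middle.
- glaze_jar: Bystander: a clear jar with a white lid, 80 mm across, 110 mm tall. Origin: under its centre.
There are look-alikes about, which are no part of the job. Leave any purple look-alike of the snapped_post alone.

How it is judged:
By the outcome, as a careful person would: the job done as asked, in the order asked, and still so for the second after the job is handed in, with the robot touching nothing.
It also fails if it takes over 48 s, if anything falls off the work surface, if the arm or the gripper's body presses on something with over 40 N, if the wrist force passes 120 N, or if a joint passes its speed limit or range.

## Working session

There is one attempt and no reset: what is moved stays moved. The work goes in short steps, each a Python script; the robot and the scene stay as the last script left them, time stands still between calls to the robot, and variables do not carry over. Pictures are saved under pics/ and viewed, at most 10 in all, crops included, and the job is handed in when it is done.

```bash
ls; mkdir -p pics
python3 - <<'E'
from rig import bot, eyes
import cv2,numpy as np,pickle
S={n:eyes.snapshot(n) for n in("scene","side")}
pickle.dump(S,open('s.pkl','wb'))
for n in S:
    cv2.imwrite(f'pics/{n}0.png',cv2.resize(S[n]["frame"],(800,600)))
    s=S[n]; R=cv2.Rodrigues(np.array(s["rvec"]))[0]; print(n,-R.T@np.array(s["tvec"]).ravel(),R[2],s["fx"],s["dist"])
print(bot.current_time())
E
```

```text
pics
scene [ 0.88228333 -0.61303922  0.92196419] [-0.33494663  0.59341462 -0.7318947 ] 353.8900639867113 [-0.0265916  0.         0.         0.         0.       ]
side [ 0.27369648 -0.9666315   0.84162044] [ 0.22728669  0.81461318 -0.53361609] 388.53416459594916 [-0.06519733  0.          0.          0.          0.        ]
0.1
```

View pics/scene0.png

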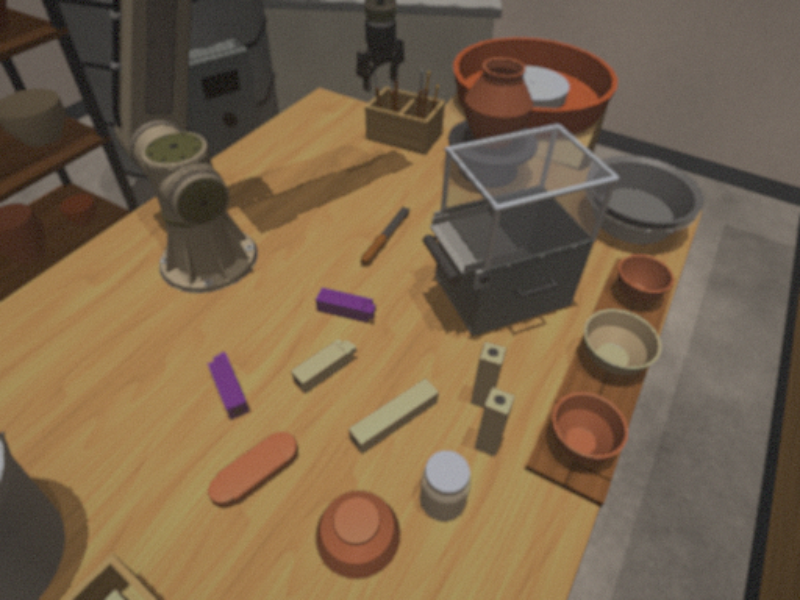

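View pics/side0.png

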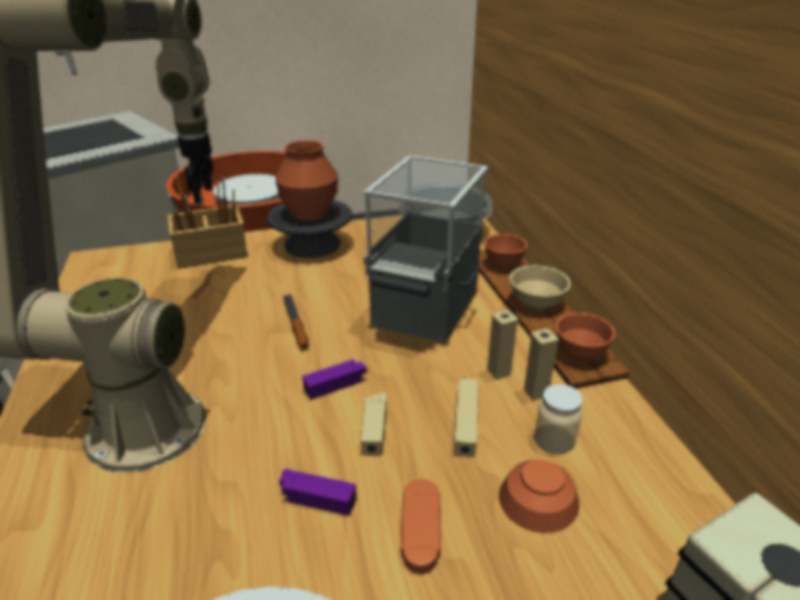

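Candidates, in 800x600 scene pixels:
- The cream post with the jag at (325,362) is the snapped post. In the side view it is at (374,422), with its sawn end and hole nearest that camera.
- The long cream post at (394,414) has both ends square, so it is the bystander.
- The purple look-alikes are at (345,303) and (228,384).
- The upright posts are at (490,373) and (495,420).

The hood's front roof corners are at scene (446,148) and (494,206), and at side (367,192) and (452,207). I'll check these with one close crop.

```bash
cat > h.py <<'E'
import cv2,numpy as np,pickle
def ray(s,uv):
    K=np.array([[s["fx"],0,s["cx"]],[0,s["fy"],s["cy"]],[0,0,1.]])
    n=cv2.undistortPoints(np.array(uv,float).reshape(-1,1,2),K,np.array(s["dist"],float)).reshape(-1,2)
    R=cv2.Rodrigues(np.array(s["rvec"],float))[0]; t=np.array(s["tvec"],float).ravel()
    return -R.T@t, np.c_[n,np.ones(len(n))]@R
def onplane(s,uv,z):
    o,d=ray(s,uv); return (o+d*((z-o[2])/d[:,2])[:,None])
E
python3 - <<'E'
from h import *
S=pickle.load(open('s.pkl','rb'))
def crop(n,x,y,w,h,k=4): # native px
    return cv2.resize(S[n]["frame"][y:y+h,x:x+w],None,fx=k,fy=k,interpolation=cv2.INTER_CUBIC)
a=crop("scene",270,75,130,140,3);b=crop("side",225,95,95,130,3);c=crop("scene",180,210,60,45,5);d=crop("side",220,240,40,55,4)
M=np.zeros((600,800,3),np.uint8)
for im,(x,y) in ((a,(0,0)),(b,(400,0)),(c,(0,422)if 0 else (0,375)),(d,(400,395)if 0 else (400,390))):
    im=im[:600-y];M[y:y+im.shape[0],x:x+im.shape[1]]=im if y or 1 else im
M[0:420,0:390]=a; M[420:600,0:300]=cv2.resize(crop("scene",180,210,60,45,4),(240,180)).repeat(1,0) if 0 else np.pad(crop("scene",180,210,60,45,4),((0,0),(0,60),(0,0)))
cv2.imwrite('pics/crop.png',M)
k=.64
for n,p in(("scene",[(446,148),(494,206),(617,176),(564,126)]),("side",[(367,192),(452,207),(487,167),(410,158)])):
    print(n,onplane(S[n],np.array(p)*k,.349).round(3).tolist())
for n,seed in(("scene",(323,358)),("side",(374,415))):
    f=S[n]["frame"];hsv=cv2.cvtColor(f,cv2.COLOR_BGR2HSV);x,y=(int(v*k) for v in seed);print(hsv[y,x],hsv[y+25,x-20])
    m=cv2.inRange(hsv,(15,20,70),(40,115,255)); _,L,st,ce=cv2.connectedComponentsWithStats(m);print(L[y,x],st[L[y,x]])
E
```

```text
scene [[0.498, 0.227, 0.349], [0.648, 0.112, 0.349], [0.802, 0.313, 0.349], [0.662, 0.429, 0.349]]
side [[0.504, 0.225, 0.349], [0.654, 0.105, 0.349], [0.808, 0.308, 0.349], [0.649, 0.412, 0.349]]
[ 25  74 166] [ 18 125 169]
935 [186 210  42  42 767]
[ 26  78 197] [ 18 146 199]
169 [231 251  16  40 487]
```

View pics/crop.png

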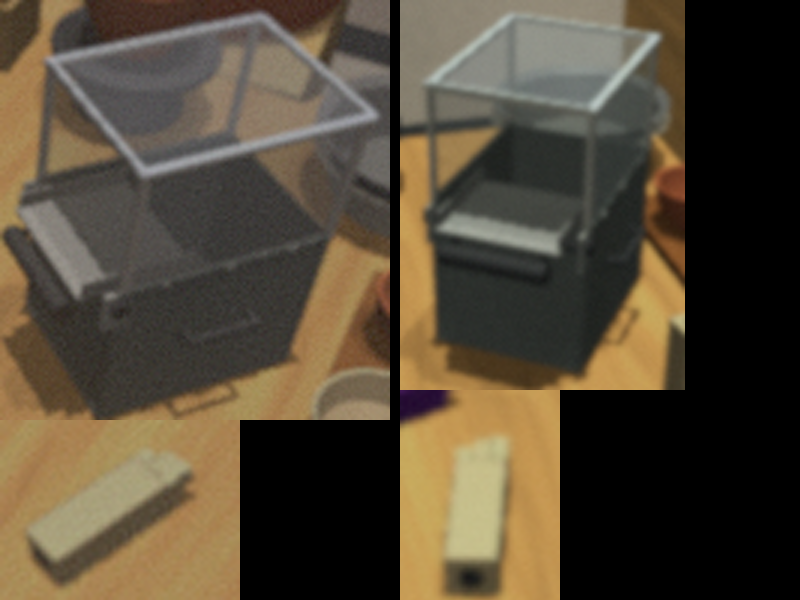

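The crops confirm the choice: sawn end with a hole at (470,575), jag at (480,445). The hood and tray are clear. Next I compute both poses and check reachability.

```bash
cat >> h.py <<'E'
def tool(ang,lean):
    """tool leaning back: z = -Z cos + d sin, y horizontal across d"""
    a,l=np.radians([ang,lean]); d=np.array([np.cos(a),np.sin(a),0])
    z=np.array([0,0,-np.cos(l)])+d*np.sin(l); y=np.array([-d[1],d[0],0]); 
    return np.c_[np.cross(y,z),y,z]
flip=np.diag([-1,-1,1.])
E
python3 - <<'E'
from h import *
from rig import bot
S=pickle.load(open('s.pkl','rb'))
P=[]
for n,p in(("scene",np.array([(49,62),(146,173),(377,117),(264,13)])/3+(270,75)),("side",(np.array([(428,83),(593,108),(659,38),(511,17)])-(400,0))/3+(225,95))):
    q=onplane(S[n],p,.349)[:,:2];P.append(q);print(n,q.round(3).tolist())
    e=lambda v:np.degrees(np.arctan2(v[1],v[0])).round(1)
    print(' dir',e(q[2]-q[1]),e(q[3]-q[0]),e(q[0]-q[1])-90,' mid',((q[0]+q[1])/2).round(4),np.linalg.norm(q[0]-q[1]))
c=(np.array([(28,530),(62,553),(190,465),(150,452)])-(0,420))/4+(180,210)
d=(np.array([(446,558),(497,560),(506,440),(456,452)])-(400,390))/4+(220,240)
for n,p in(("scene",c),("side",d)):
    q=onplane(S[n],p,.04)[:,:2]; print(n,q.round(3).tolist(),e((q[2]+q[3]-q[0]-q[1])),e(q[2]-q[1]),e(q[3]-q[0]),e(q[0]-q[1])-90)
E
```

```text
scene [[0.502, 0.224], [0.655, 0.112], [0.806, 0.308], [0.651, 0.431]]
 dir 52.4 54.4 53.900000000000006  mid [0.5787 0.168 ] 0.18924791403803023
side [[0.503, 0.228], [0.658, 0.116], [0.804, 0.3], [0.649, 0.418]]
 dir 51.5 52.4 54.30000000000001  mid [0.5801 0.172 ] 0.19101226899389606
scene [[0.401, -0.178], [0.436, -0.181], [0.471, -0.063], [0.437, -0.068]] 72.8 73.5 72.1 84.6
side [[0.4, -0.18], [0.434, -0.191], [0.47, -0.068], [0.429, -0.072]] 74.3 74.0 74.7 72.19999999999999
```

```bash
cat >> h.py <<'E'
PA,PC=73.,np.array([.437,-.122]); BA,BC=53.,np.array([.580,.170]); LEAN=42
def u(a): a=np.radians(a); return np.array([np.cos(a),np.sin(a)])
GOFF=-.025; GH=.027   # grasp point along post, above its underside
def tcp(center,ang,zb,lean=LEAN):
    R=tool(ang,lean); g=np.r_[center+GOFF*u(ang),zb+GH]; return g+.019*R[:,2],R
E
python3 - <<'E'
from h import *
from rig import bot
R0=bot.current_ee_rot();print(R0.round(2).tolist())
def chk(name,p,R):
    for f in(np.eye(3),flip):
        q=bot.ik(p,R@f);print(name,np.round(p,3),None if q is None else np.round(q,0))
p,R=tcp(PC,PA,0);chk('pick',p,R);chk('pre',p-.12*R[:,2],R);chk('lift',p+[0,0,.25],R)
for dx,z in((.052,.191),(.052,.2),(-.2,.2),(-.2,.3)):
    p,R=tcp(BC+dx*u(BA),BA,z);chk(f'bin{dx}',p,R)
chk('up',np.array([.12,.42,.5]),R0)
E
```

```text
[[-0.97, 0.25, -0.0], [0.25, 0.97, -0.0], [0.0, -0.0, -1.0]]
pick [ 0.433 -0.134  0.013] [ -50.   32.  -24.   60.   34. -131.]
pick [ 0.433 -0.134  0.013] [-50.  32. -24.  60.  34.  49.]
pre [ 0.41  -0.211  0.102] [ -58.   30.  -12.   78.   31. -139.]
pre [ 0.41  -0.211  0.102] [-58.  30. -12.  78.  31.  41.]
lift [ 0.433 -0.134  0.263] [ -50.   17.   -7.   92.   34. -131.]
lift [ 0.433 -0.134  0.263] [-50.  17.  -7.  92.  34.  49.]
bin0.052 [0.604 0.202 0.204] [ -5.   6. -30.  28.  34. -50.]
bin0.052 [0.604 0.202 0.204] [ -5.   6. -30.  28.  34. 130.]
bin0.052 [0.604 0.202 0.213] [ -5.   5. -29.  30.  34. -50.]
bin0.052 [0.604 0.202 0.213] [ -5.   5. -29.  30.  34. 130.]
bin-0.2 [0.452 0.    0.213] [-38.  -1. -34.  58.  42. -92.]
bin-0.2 [0.452 0.    0.213] [-38.  -1. -34.  58.  42.  88.]
bin-0.2 [0.452 0.    0.313] [-38.  -5. -23.  73.  42. -92.]
bin-0.2 [0.452 0.    0.313] [-38.  -5. -23.  73.  42.  88.]
up [0.12 0.42 0.5 ] [ 64.   7.  27. 110.  -0.  78.]
up [0.12 0.42 0.5 ] [  64.    7.   27.  110.   -0. -102.]
```

Run:
```python
from h import *
from rig import bot,eyes
bot.goto([.12,.42,.5],bot.current_ee_rot())
q=np.array(bot.current_q(),float); q[0]=-20; bot.move_joints(q)
bot.command_gripper(.07,60)
p,R=tcp(PC,PA,0); R=R@flip
bot.goto(p-.12*R[:,2]+[0,0,.04],R)
T=np.eye(4);T[:3,:3]=bot.current_ee_rot();T[:3,3]=bot.current_ee_pos()
s=eyes.snapshot("wrist"); W=T@np.array(s["mount"]); s["rvec"]=cv2.Rodrigues(W[:3,:3].T)[0]; s["tvec"]=-W[:3,:3].T@W[:3,3]
pickle.dump(s,open('w.pkl','wb')); 
hsv=cv2.cvtColor(s["frame"],cv2.COLOR_BGR2HSV)
cv2.imwrite('pics/w1.png',cv2.resize(s["frame"],(800,600)))
print(bot.current_time(),bot.current_ee_pos(),W[:3,3],np.array(s["mount"]).round(3).tolist())
```

```text
5.1667 [ 0.41091546 -0.21068284  0.14325831] [ 0.40104985 -0.24211534  0.30551556] [[0.001, -0.945, -0.327, 0.084], [1.0, 0.0, 0.0, 0.0], [-0.0, -0.327, 0.945, -0.143], [0.0, 0.0, 0.0, 1.0]]
```

View pics/w1.png

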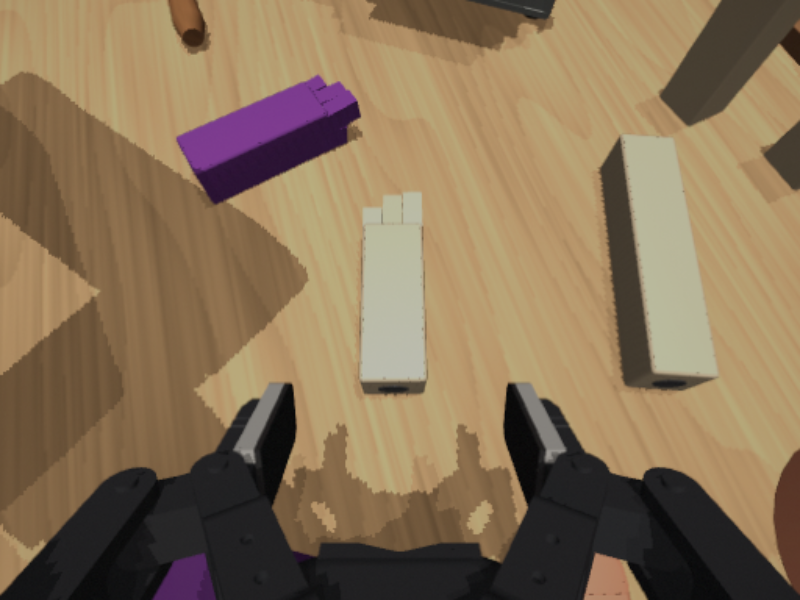

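The wrist view confirms the jagged cream post, with its top corners at (361,380), (426,380), (362,225) and (423,225), centred between the fingers. The camera rides on the upper side of the tool and would meet the hood, so I'll turn the tool half a turn. First I check the neighbours under it: purple at about (180,580), slab at about (605,580).

Run:
```python
from h import *
from rig import bot
s=pickle.load(open('w.pkl','rb')); S=pickle.load(open('s.pkl','rb'))
q=onplane(s,np.array([(361,380),(426,380),(423,225),(362,225)])*.64,.04)[:,:2]
e=lambda v:np.degrees(np.arctan2(v[1],v[0])).round(2)
a=(q[0]+q[1])/2;b=(q[2]+q[3])/2; print(q.round(4).tolist(),'ang',e(b-a),e(q[2]-q[1]),e(q[3]-q[0]),'len',np.linalg.norm(b-a),'ctr',a+.065*u(e(b-a)))
R=tool(73,42)
for nm,n,p,z in(("purple","scene",[(211,358),(229,355),(247,405),(232,415)],.04),("slab","scene",[(212,490),(230,503),(297,440),(285,433)],.028)):
    w=onplane(S[n],np.array(p)*.64,z)[:,:2]; rel=w-q.mean(0); c=a+.065*u(e(b-a))
    v=u(73);print(nm,w.round(3).tolist(),'along',((w-c)@v).round(3),'left',((w-c)@np.array([-v[1],v[0]])).round(3))
p,R=tcp(a+.065*u(e(b-a)),e(b-a),0)
for k in (0,.12): print(bot.ik(p-k*R[:,2],R))
```

```text
[[0.3983, -0.1776], [0.4342, -0.1885], [0.4647, -0.0893], [0.426, -0.0776]] ang 73.72 72.9 74.54 len 0.10377484029891088 ctr [ 0.43448346 -0.12068757]
purple [[0.246, -0.237], [0.271, -0.213], [0.378, -0.281], [0.369, -0.311]] along [-0.166 -0.136 -0.17  -0.201] left [0.146 0.129 0.007 0.007]
slab [[0.431, -0.432], [0.471, -0.433], [0.494, -0.285], [0.468, -0.285]] along [-0.299 -0.288 -0.14  -0.148] left [-0.087 -0.126 -0.105 -0.08 ]
[ -50.23864316   32.48621833  -23.65241443   60.56196201   33.71101455
 -132.18375834]
[ -57.40661587   30.1742723   -12.27975427   78.18077372   30.26684612
 -139.59940939]
```

```bash
cat >> h.py <<'E'
PA=73.7; PC=np.array([.435,-.121]); LEAN=38
E
sed -i 's/def tcp(center,ang,zb,lean=LEAN):/def tcp(center,ang,zb,lean=38):/' h.py
python3 - <<'E'
from h import *
from rig import bot,eyes
p,R=tcp(PC,PA,0)
pos=np.array(bot.current_ee_pos()); bot.servo_line(pos+[0,0,.1],speed=.3)
bot.goto(p-.12*R[:,2]+[0,0,.02],R)
bot.servo_line(p-.05*R[:,2],speed=.15,until_force=8)
hit=bot.servo_line(p,speed=.05,until_force=8)
print('hit',hit,np.array(bot.current_ee_pos())-p,bot.current_wrist_force())
if not hit:
    bot.command_gripper(.03,70); print(bot.current_finger_gap(),bot.current_grip_force(),bot.current_wrist_force())
    cv2.imwrite('pics/s2.png',cv2.resize(eyes.snapshot("side")["frame"][150:384,120:400],None,fx=2.5,fy=2.5))
print(bot.current_time())
E
```

```text
hit False [ 0.00016857 -0.00026623  0.00014135] [-0.58953518  0.19883069  0.15556324]
0.03968038123085212 71.0439383983612 [-3.38353694 -2.35761723  4.74064193]
10.5583
```

View pics/s2.png

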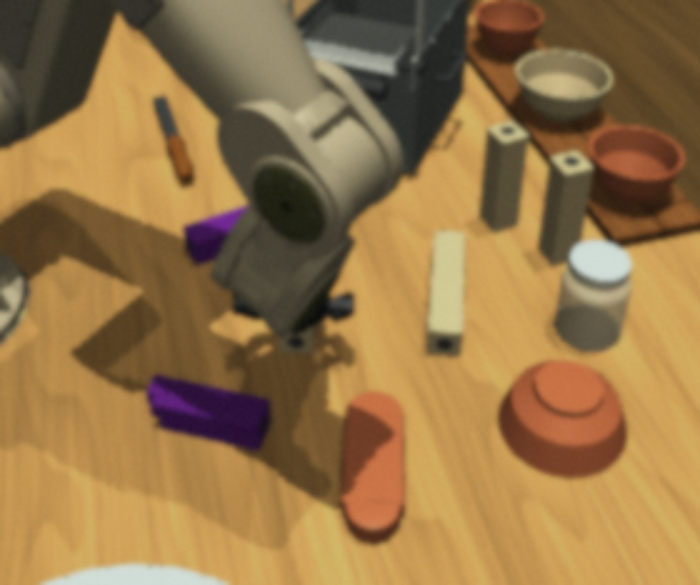

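The post is gripped at 39.7 mm and nothing else moved. Now I lift it and go to the mouth.

Run:
```python
from h import *
from rig import bot,eyes
p,R=tcp(PC,PA,.0); bot.servo_line(p+[0,0,.24],speed=.25)
print(bot.current_finger_gap(),bot.current_wrist_force())
p,R=tcp(BC-.18*u(BA),BA,.23); bot.goto(p,R)
p,R=tcp(BC-.18*u(BA),BA,.197); bot.servo_line(p,speed=.15)
p,R=tcp(BC-.05*u(BA),BA,.197); print(bot.servo_line(p,speed=.15,until_force=8))
print(bot.current_finger_gap(),bot.current_wrist_force(),np.array(bot.current_ee_pos())-p)
a=eyes.snapshot("scene");b=eyes.snapshot("side");pickle.dump((a,b),open('m.pkl','wb'))
A=cv2.resize(a["frame"][75:215,250:383],None,fx=3,fy=3);B=cv2.resize(b["frame"][95:235,190:320],None,fx=3,fy=3)
cv2.imwrite('pics/m1.png',np.hstack([A,B]));print(bot.current_time())
```

```text
0.03925802084641028 [-0.24167952  0.13981389 -4.97348441]
False
0.03937496323981935 [ 1.33593146  0.16988787 -4.72958438] [-3.49258889e-04 -2.97469596e-04 -2.66250285e-05]
13.9167
```

View pics/m1.png

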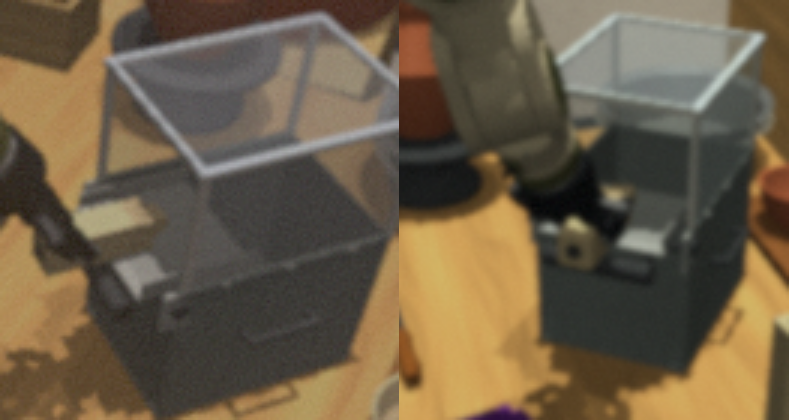

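The post sits level in front of the mouth: hole at (573,250) in the right panel, tray strip running to (670,240). It looks slightly left of mid-tray, so I check this numerically with the tray's own front edge.

Run:
```python
from h import *
S=pickle.load(open('s.pkl','rb'));a,b=pickle.load(open('m.pkl','rb'))
v=u(BA);L=np.array([-v[1],v[0]])
def rel(w): return np.c_[(w[:,:2]-BC)@v,(w[:,:2]-BC)@L].round(4).tolist()
# tray front edge corners, strip inner corners
print('side tray',rel(onplane(S["side"],(np.array([(437,233),(561,253),(447,213),(570,228)])-(400,0))/3+(225,95),.19)))
print('scene tray',rel(onplane(S["scene"],np.array([(22,208),(83,294),(52,203),(107,278)])/3+(270,75),.19)))
def tri(p1,p2):
    o1,d1=ray(a,[p1]);o2,d2=ray(b,[p2]);A=np.c_[d1[0],-d2[0]];t=np.linalg.lstsq(A,o2-o1,rcond=None)[0]
    return ((o1+d1[0]*t[0])+(o2+d2[0]*t[1]))/2
o,d=ray(b,[((573-399)/3+190,250/3+95)])
z=.217; w=onplane(b,[((573-399)/3+190,250/3+95)],z);print('hole',rel(w))
# hood roof corners again average
```

```text
side tray [[-0.0493, 0.0678], [-0.038, -0.078], [-0.0016, 0.0772], [0.0194, -0.0683]]
scene tray [[-0.033, 0.0711], [-0.0317, -0.0706], [0.0008, 0.0671], [0.0013, -0.0587]]
hole [[-0.113, -0.0002]]
```

The tray's middle and the post's hole agree with the model to within a few mm. Now in, down, and a look before release.

Run:
```python
from h import *
from rig import bot,eyes
f0=np.array(bot.current_wrist_force())
p,R=tcp(BC+.052*u(BA),BA,.197); h=bot.servo_line(p,speed=.08,until_force=8); print(h,bot.current_wrist_force()-f0)
if not h:
    p,R=tcp(BC+.052*u(BA),BA,.1912); print(bot.servo_line(p,speed=.02,until_force=6))
print(bot.current_wrist_force()-f0,np.array(bot.current_ee_pos())-p,bot.current_finger_gap())
a=eyes.snapshot("scene");b=eyes.snapshot("side")
A=cv2.resize(a["frame"][75:215,250:383],None,fx=3,fy=3);B=cv2.resize(b["frame"][95:235,190:320],None,fx=3,fy=3)
cv2.imwrite('pics/m2.png',np.hstack([A,B]));print(bot.current_time())
```

```text
False [-0.00275588  0.40484818 -0.43252171]
False
[-0.55758816 -0.25847558  0.67029153] [-1.33733257e-04 -8.28635098e-05 -2.21099494e-04] 0.0394565937394065
15.8833
```

View pics/m2.png

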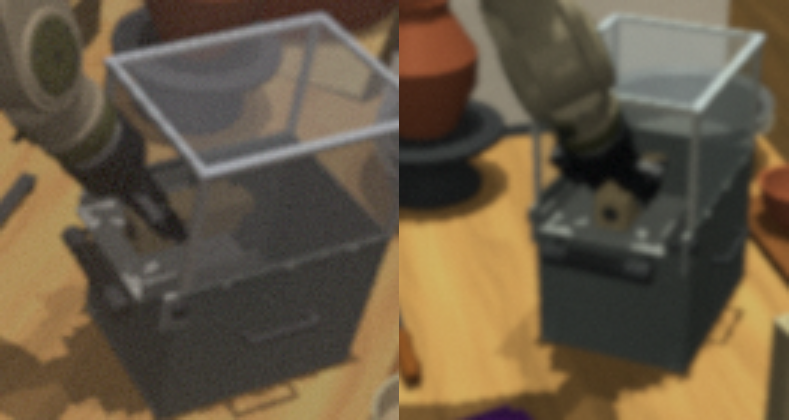

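The post lies mid-tray, flat, with the sawn end just outside the axle (hole at (612,213), right panel), and the hand is clear of the roof edge. Now I touch down the last fraction of a millimetre and release.

Run:
```python
from h import *
from rig import bot,eyes
p,R=tcp(BC+.052*u(BA),BA,.1905); bot.servo_line(p,speed=.01,until_force=4); print(bot.current_wrist_force())
bot.command_gripper(.062); print(bot.current_finger_gap(),bot.current_wrist_force())
bot.wait(2.5); print(bot.current_wrist_force())
pos=np.array(bot.current_ee_pos()); bot.servo_line(pos-.16*R[:,2],speed=.12,until_force=10)
a=eyes.snapshot("scene");b=eyes.snapshot("side")
A=cv2.resize(a["frame"],(400,300));B=cv2.resize(b["frame"],(400,300))
A2=cv2.resize(a["frame"][75:215,250:400],(400,300));B2=cv2.resize(b["frame"][95:235,190:330],(400,300))
cv2.imwrite('pics/m3.png',np.vstack([np.hstack([A,B]),np.hstack([A2,B2])]));print(bot.current_time(),bot.current_ee_pos(),bot.current_wrist_force())
```

```text
[-0.75889158 -0.54521913 -4.75917862]
0.06189429540020315 [-0.7668836  -0.45186906  0.22888934]
[ 0.00964168  0.26132174 -0.40610242]
20.5667 [0.54378463 0.12253582 0.32793826] [-0.93093107  0.08275025 -0.3407809 ]
```

View pics/m3.png

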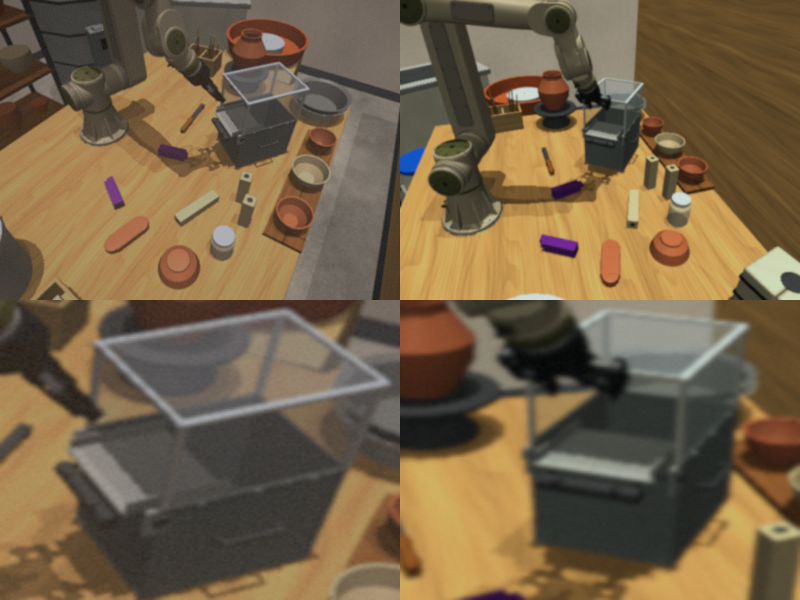

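The post is gone into the bin. The tray is level again (strip at (115,475), same as at the start), bystanders are where they stood, and the arm is clear.

```bash
python3 -c "
from rig import bot
print(bot.hand_in())"
```

```text
the job is handed in; nothing more can be done
None
```

The snapped post was laid on the tray and slid into the bin; the tray swung back level, nothing else looks moved, and the job was handed in at about 21 s of the 48 s allowed.

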